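# Flip the ratchet pawl and open the clamp on the phone under repair

## Robot

A 7-joint arm with a two-finger parallel gripper is mounted at the origin on a cart in front of the work surface, level with it; the furniture and walls round the work are solid. World frame = base frame: x ahead of the robot, y to its left, z up, the work surface at z = 0. Lengths are in m, angles in rad, forces in N, time in s.
With the tool pointing down it reaches from about 0.425 to 1.025 m from the base axis. Payload 9.4 kg.
Tool frame: the origin (TCP) lies at the very end of the fingers, on their centre line; the grasp point (between the pads) lies behind it (manip.tcp_to_grasp is the z of the grasp point in the tool frame, in m); z points along the fingers, y is the line along which they close (so a half turn about z gives the same grasp; the last joint's range is limited). The gripper opens to 85 mm and grips with 20 to 120 N. Pads are 22 mm wide; open, the fingers measure 114 mm over their backs; the gripper's body (76 mm by 85 mm) begins 54 mm behind the grasp point. The pads swing forward as they close: fully open they stand 13 mm farther back than shut.
Start: joints at [1.12, 0.599, -0.003, 1.599, 0.002, 0.943, -0.08], TCP at [0.265, -0.675, 0.231] pointing down, gripper open.
Joint ranges: [-2.57, 2.57], [-0.35, 1.97], [-1.29, 1.29], [0.11, 2.56], [-1.05, 4.19], [0.11, 1.86], [-2.63, 2.63]. Speed limits (rad/s): [2.22, 2.22, 3.01, 3.01, 3.14, 3.14, 3.14].

## Interface

Orientations are given as [roll, pitch, yaw] about the fixed x, y, z axes, in that order (R = Rz(yaw) Ry(pitch) Rx(roll)).
In Python, from rig import manip gives the robot as it stands. Calls block until the motion is done:
- manip.move_ptp(position, orientation): joint-space move of the TCP to a pose.
- manip.line_to(position, ori=None, speed=0.15, contact_N=None): straight line of the TCP; ori=None keeps the orientation; speed is the mean speed in m/s. With contact_N (N) it stops when the force on the tool has changed by that much, and returns True; else False.
- manip.goto_joints(angles): joint-space move.
- manip.set_gripper(opening): finger opening in m; the grip force is fixed at half the most; returns when the fingers have stopped.
- manip.hold(seconds).
- manip.inverse_kinematics(position, orientation): joint angles nearest the present ones, or None.
- manip.camera(name): name is "scene" or "top" or "wrist"; returns the picture (420x560x3 uint8, blue, green, red); there is no depth.
- manip.camera_params(name): a dict with "camera_matrix" (3x3 intrinsics, pixels), "k1" (the pictures are not rectified: a ray, as slopes to the right and down, at radius r is drawn at 1 + k1 r^2 times it, then the intrinsics apply), "camera_from_world" (4x4, takes a point from world to camera coordinates). Camera axes: x right, y down, z forward; pixel columns grow to the right and rows downward; lengths in m; the calibration is good to about 2 mm. A picture is of the moment at which its call begins: read the wrist's pose just before it. camera_params takes no time and is no camera call; for the wrist camera it gives the pose at the moment of the call.
A pose or a line that the arm cannot do raises manip.PlanningError and nothing moves.
- manip.sign_off(): hands the job in; it is judged then, once.
Trained networks look in the newest picture that a camera, given by its name, has taken for a name from the list of things; names that differ only in an ending like _2 or _b are one class to them, and where a whole thing is asked for, a point or a joint stands for the part that bears it (a point fixed in the world has none). Each returns a list of dicts, best first, with "conf" (0 to 1); they miss things now and then, are a little off and sometimes report something else, mostly with a low value. They report only what shows in the picture. A call takes as long as a camera call.
- manip.cut_out(camera, target): "region" (420x560 bool, what is visible of it) and "point" ([column, row] in pixels, amid what is visible of it).
Readings, each from a call of its own:
- manip.current_clock(): time.
- manip.current_joint_pos(): joint angles.
- manip.current_joint_vel(): joint speeds.
- manip.current_joint_efforts(): joint torques, N m.
- manip.current_position(): TCP position.
- manip.current_tcp_rot(): TCP orientation.
- manip.current_contact_force(): force on the tool from outside, world axes, zero at the start.
- manip.current_torque(): the same for the moment, N m.
- manip.current_opening(): finger opening in m.
- manip.current_grasp_force(): force on a finger pad.
Only numpy, scipy, OpenCV 4.12 (cv2) and the standard library are available. Lean on these libraries where they do the work, as an engineer would, in place of code of your own. Each camera call takes 0.05 s, during which the arm holds its last target. There are 200 camera calls.

## Task

Two ratchet clamps stand on the bench, each holding a phone. On the clamp that holds the phone with its green circuit board exposed, first flip the red-balled pawl lever over, away from the phone, so that it stays out of the ratchet; then draw the blue jaw fully back, away from the phone, and let go. Leave the phone lying on the clamp's bed, and do not operate the clamp that holds the plain black phone.

Things in the scene. Friction and masses are not known exactly. Their poses are not given: they have to be found in the camera images.
- clamp: Clamp to open, holding the green-board phone; fixed. Origin on the bench under its bed, z up, +x from pawl and blue jaw toward the phone (away from the robot at yaw 0), +y left of +x. In mm in this frame: bed x -104..96, y -75..75, top z 12; fixed jaw x 82..96, top z 30; blue jaw x 2..15, y -56..56, top z 30; grey pawl cheeks x -81..-51, y -61..-29, top z 42. Space above is free.
- pawl_ball (a point): Centre of the 18 mm red ball on that clamp's pawl lever, a 7 mm steel rod. It is 60 mm from the hinge pin, which lies along y at x -60, y -45, z 36 mm in the clamp's frame. Engaged, the lever leans 55 degrees above +x: ball at x -26, y -45, z 85. Flipped, it leans 35 degrees above -x: ball at x -109, z 70. Its axes turn with the lever.
- pull_tab (a point): Middle of the upright blue tab on that clamp's jaw, by which the jaw is drawn: 12 mm thick along the clamp's x, 30 mm wide along y, free part from z 30 to 64 mm. With the jaw closed the point is at x 8, y 35, z 50 mm in the clamp's frame. Axes as the clamp's.
- clamp_pawl (a joint): Angle of that pawl, rad. 0 = engaged, lever leaning toward the phone; grows to 1.57 as it swings over the top toward the clamp's -x. Weighted by its ball: past about 0.8 it falls over and stays, before that it falls back to 0. Takes under 1 N at the ball. While engaged, its nose in the rack lets the jaw go back about 2 mm at most.
- clamp_jaw (a joint): Travel of that clamp's blue jaw, m. 0 = closed on the phone; grows as the jaw slides toward the clamp's -x, to the stop at 0.050. Sliding takes about 3 N; it stays where it is left.
- board_phone: The phone under repair, green circuit board exposed, 68 x 138 x 10 mm, loose, lying flat on the clamp's bed (underside at z 12 mm) between the jaws, its long sides along the clamp's y. Origin: centre of its underside; z up.
- other_clamp_pawl (a joint): Pawl angle of the other, identical clamp, which holds the plain black phone, rad: 0 = engaged. To be left alone.

How it is judged:
On the way:
1. the pawl of the clamp with the green-board phone is flipped over while its jaw is still closed (value of joint clamp_pawl above 1.2 rad and value of joint clamp_jaw below 0.01 m), for 0.2 s.
At the end, for the whole second after the job is handed in: The pawl of the clamp with the green-board phone lies flipped over (more than 1.2 of 1.57 rad), its blue jaw is drawn back by more than 40 of 50 mm, the phone lies flat at rest within 20 mm of where it was, and the other clamp's pawl is still engaged (below 0.3 rad) (value of joint clamp_pawl above 1.2 rad and value of joint clamp_jaw above 0.04 m and distance of board_phone from where it was at the start of the episode below 0.02 m and angle between board_phone's own z axis and vertical below 0.17 rad and linear speed of board_phone below 0.02 m/s and value of joint other_clamp_pawl below 0.3 rad); the robot touches nothing.
It fails at once if the pawl of the clamp with the black phone is lifted by more than 0.6 rad (value of joint other_clamp_pawl above 0.6 rad).
It fails at once if the green-board phone is moved by more than 40 mm (distance of board_phone from where it was at the start of the episode above 0.04 m).
It also fails if it takes over 40 s, if anything falls off the work surface, if the arm or the gripper's body presses on something with over 40 N, if the wrist force passes 120 N, or if a joint passes its speed limit or range.

## Working session

There is one attempt and no reset: what is moved stays moved. The work goes in short steps, each a Python script; the robot and the scene stay as the last script left them, time stands still between calls to the robot, and variables do not carry over. Pictures are saved under pics/ and viewed, at most 10 in all, crops included, and the job is handed in when it is done.

```bash
mkdir -p pics; python3 - <<'E'
from rig import manip
import cv2, numpy as np
for c in ("top","scene"):
    im=manip.camera(c); cv2.imwrite(f"pics/{c}0.png",im)
    for t in ("board_phone","pawl_ball","pull_tab"):
        print(c,t,[(round(d["conf"],2),np.round(d["point"],1).tolist(),int(d["region"].sum())) for d in manip.cut_out(c,t)])
    p=manip.camera_params(c); print(p)
print(manip.tcp_to_grasp, manip.current_clock(), manip.current_tcp_rot())
E
```

```text
top board_phone [(0.76, [360.6, 211.1], 2095)]
top pawl_ball [(0.77, [374.2, 255.2], 256)]
top pull_tab [(0.95, [356.6, 227.6], 503)]
{'camera_matrix': array([[487.32677853,   0.        , 282.27312962],
       [  0.        , 487.32677853, 208.3265063 ],
       [  0.        ,   0.        ,   1.        ]]), 'k1': -0.1694053803916866, 'camera_from_world': array([[ 0.01530628, -0.99987668, -0.00351202, -0.02699051],
       [-0.98640126, -0.01452497, -0.16371187,  0.59841982],
       [ 0.16364066,  0.00597009, -0.98650195,  0.90432948],
       [ 0.        ,  0.        ,  0.        ,  1.        ]])}
scene board_phone [(0.95, [301.0, 193.6], 598)]
scene pawl_ball [(0.63, [345.1, 184.1], 140)]
scene pull_tab [(0.83, [308.6, 195.6], 415)]
{'camera_matrix': array([[431.41820041,   0.        , 277.40353297],
       [  0.        , 431.41820041, 209.46395106],
       [  0.        ,   0.        ,   1.        ]]), 'k1': 0.029450702291058572, 'camera_from_world': array([[-0.88969491, -0.45639414, -0.01213899,  0.527897  ],
       [-0.26309751,  0.53424935, -0.80334135,  0.22317476],
       [ 0.37312553, -0.71153497, -0.59539509,  0.77485096],
       [ 0.        ,  0.        ,  0.        ,  1.        ]])}
-0.0187 0.4 [-3.14136177e+00  5.02737535e-05  3.73787401e-01]
```

View pics/top0.png

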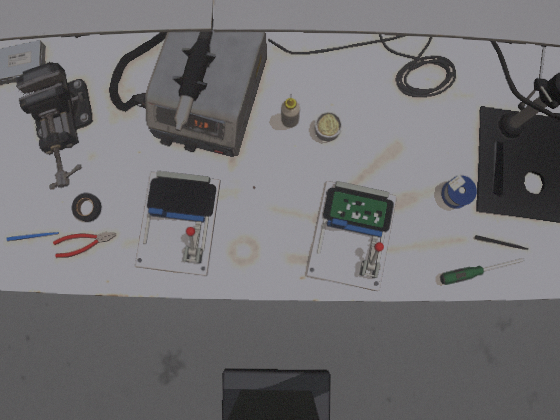

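View pics/scene0.png

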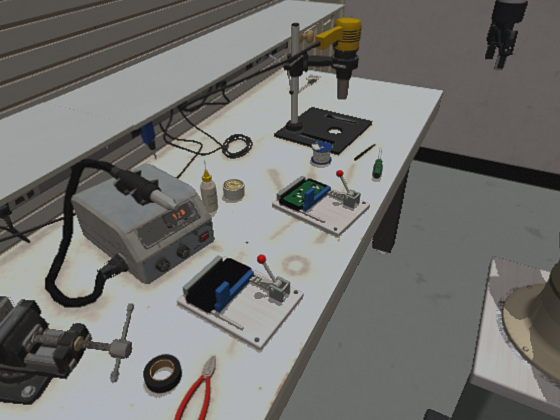

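The top view shows the green-board clamp on the right, with bed corners near (324,181), (397,194), (381,289) and (308,279) and the red ball near (379,246). In the scene view its ball is near (340,173). I'll fit the clamp pose from these.

```bash
cat > h.py <<'E'
from rig import manip
import cv2, numpy as np
from scipy.optimize import least_squares
def proj(p,P):
    P=np.atleast_2d(P); c=(p["camera_from_world"]@np.c_[P,np.ones(len(P))].T)[:3].T
    u=c[:,:2]/c[:,2:]; u=u*(1+p["k1"]*(u**2).sum(1,keepdims=True)); K=p["camera_matrix"]
    return u*K[0,0]+K[:2,2]
def W(pose,L):  # clamp frame mm -> world m
    x,y,a=pose; L=np.atleast_2d(L)/1000.; c,s=np.cos(a),np.sin(a)
    return np.c_[x+c*L[:,0]-s*L[:,1], y+s*L[:,0]+c*L[:,1], L[:,2]]
def fit(obs,x0):  # obs: list (params, local pts, pixels)
    f=lambda q: np.concatenate([(proj(p,W(q,L))-np.array(u)).ravel() for p,L,u in obs])
    r=least_squares(f,x0,loss="soft_l1"); return r.x, r.fun.reshape(-1,2)
def red(im,near,rad=25):
    h=cv2.cvtColor(im,cv2.COLOR_BGR2HSV); m=((h[...,0]<8)|(h[...,0]>172))&(h[...,1]>150)&(h[...,2]>70)
    yy,xx=np.nonzero(m); k=np.hypot(xx-near[0],yy-near[1])<rad
    return [xx[k].mean(),yy[k].mean()], int(k.sum())
E
python3 - <<'E'
from h import *
t,s=manip.camera_params("top"),manip.camera_params("scene")
bt,n=red(cv2.imread("pics/top0.png"),(379,246)); bs,n2=red(cv2.imread("pics/scene0.png"),(340,173)); print(bt,n,bs,n2)
B=[-26,-45,85]
q,r=fit([(t,[[96,75,12],[96,-75,12],[-104,-75,12],[-104,75,12],B],[[324,181],[397,194],[381,289],[308,279],bt]),(s,[B],[bs])],[.7,-.2,-.15])
print(q,r.round(1).tolist())
print(W(q,[B,[8,35,50],[-109,-45,70]]))
for d in (0,): 
  P=W(q,[[-20,-10,0]])[0]; P[2]=.32
  print(P,[ (a,manip.inverse_kinematics(P,[np.pi,0,q[2]+a]) is not None) for a in (0,np.pi/2,-np.pi/2,np.pi)])
from scipy.spatial.transform import Rotation as R
cfw=manip.camera_params("wrist")["camera_from_world"]; T=np.eye(4);T[:3,:3]=R.from_euler("xyz",manip.current_tcp_rot()).as_matrix();T[:3,3]=manip.current_position()
print((np.linalg.inv(T)@np.linalg.inv(cfw)).round(3), manip.camera_params("wrist")["camera_matrix"][0,0])
E
```

```text
[np.float64(379.0217391304348), np.float64(246.3695652173913)] 46 [np.float64(339.3448275862069), np.float64(172.79310344827587)] 29
[ 0.55622322 -0.16136608 -0.16140744] [[0.0, 0.1], [-1.5, -0.3], [0.4, 1.3], [-0.3, -1.4], [0.6, 0.0], [0.3, -0.1]]
[[ 0.52332933 -0.20160277  0.085     ]
 [ 0.569744   -0.12810666  0.05      ]
 [ 0.44140815 -0.18826405  0.07      ]]
[ 0.5348761  -0.16802195  0.32      ] [(0, True), (1.5707963267948966, True), (-1.5707963267948966, True), (3.141592653589793, True)]
[[ 0.001 -0.946 -0.323  0.084]
 [ 1.     0.001 -0.    -0.001]
 [ 0.001 -0.323  0.946 -0.142]
 [ 0.     0.     0.     1.   ]] 318.7291871984035
```

```bash
cat >> h.py <<'E'
q=np.array([0.55622322,-0.16136608,-0.16140744]); O=[np.pi,0,q[2]]
E
python3 - <<'E'
from h import *
manip.set_gripper(0.0)
manip.move_ptp(W(q,[10,-45,180])[0],O)
print(manip.line_to(W(q,[10,-45,76])[0],contact_N=10))
print(manip.line_to(W(q,[-78,-45,76])[0],speed=.08,contact_N=15), manip.current_contact_force())
manip.hold(.3)
manip.line_to(W(q,[-78,-45,180])[0])
manip.move_ptp(W(q,[-110,20,260])[0],O)
cv2.imwrite("pics/w1.png",manip.camera("wrist")); cv2.imwrite("pics/t1.png",manip.camera("top"))
p=manip.camera_params("wrist"); print(proj(p,W(q,[[-109,-45,70],[8,35,64],[96,75,12],[96,-75,12],[-26,-45,85]])).round(1).tolist(), manip.current_clock())
E
```

```text
False
False [-0.05873044 -0.04034918  0.1366308 ]
[[336.6, 189.0], [260.7, 71.7], [224.8, -8.6], [363.8, -7.6], [344.5, 107.9]] 7.0083
```

View pics/w1.png

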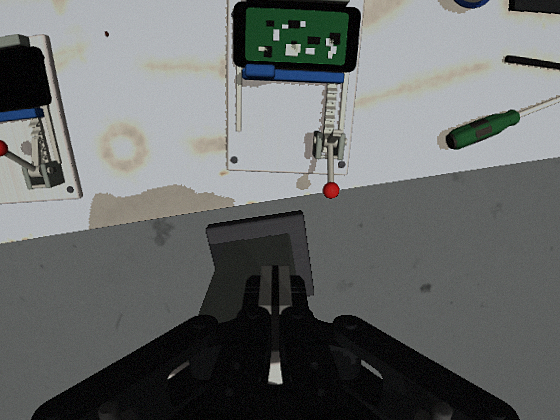

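The pawl is flipped: the ball is at (331,190), close to the predicted (337,189). The tab is at about (260,71), as predicted. Next I'll push the tab back from its phone side.

```bash
python3 - <<'E'
from h import *
manip.move_ptp(W(q,[36,35,150])[0],O)
print(manip.line_to(W(q,[36,35,44])[0],speed=.1,contact_N=8))
print(manip.line_to(W(q,[-29,35,44])[0],speed=.06,contact_N=15), manip.current_contact_force())
P=np.array(manip.current_position()); print((P-W(q,[25,35,44])[0])*1000)
manip.line_to(P+W(q,[8,0,0])[0]-W(q,[0,0,0])[0],speed=.05)
manip.line_to(W(q,[-18,35,150])[0])
manip.move_ptp(W(q,[-110,20,260])[0],O)
cv2.imwrite("pics/w2.png",manip.camera("wrist")); print(manip.current_clock(),manip.current_contact_force())
E
```

```text
False
True [ 1.49336268 -0.5436715   1.09318639]
[-46.97097569   7.72009789   0.39311636]
11.75 [-0.45462247  1.16898067  0.01419793]
```

View pics/w2.png

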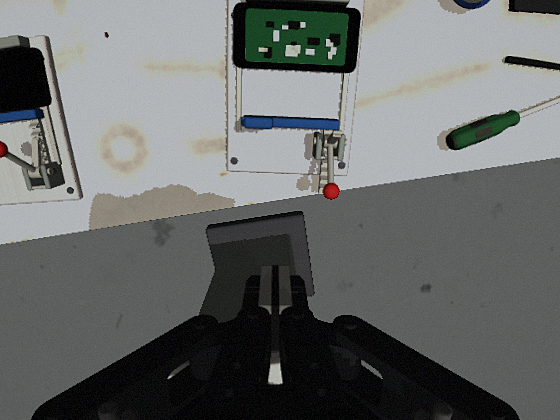

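The jaw has moved back about 50 px, roughly 50 mm, and stopped firmly against its end stop. The phone is still in place at (297,37), the pawl is still flipped with its ball at (331,190), and the arm is clear.

```bash
python3 -c "
from rig import manip
print(manip.sign_off())"
```

```text
the job is handed in; nothing more can be done
None
```

On the green-board clamp I flipped the pawl over first, then pushed the blue jaw back by its tab to the stop (about 50 mm); the phone stayed on the bed, the black-phone clamp was not touched, and I handed the job in after about 12 s of robot time (no verdict was returned).

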